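# Fetch the immersion oil from the drawer behind the reagent bottles

## Robot

A 7-joint arm with a two-finger parallel gripper is mounted at the origin on a cart in front of the work surface, level with it; the furniture and walls round the work are solid. World frame = base frame: x ahead of the robot, y to its left, z up, the work surface at z = 0. Lengths are in m, angles in rad, forces in N, time in s.
With the tool pointing down it reaches from about 0.4 to 0.85 m from the base axis. Payload 4.5 kg.
Tool frame: the origin (TCP) lies on the mounting face of the last link; the fingertips stand 173 mm ahead of it and the grasp point (between the pads) lies 155 mm ahead of it; z points along the fingers, y is the line along which they close (so a half turn about z gives the same grasp; the last joint's range is limited). The gripper opens to 85 mm and grips with 20 to 120 N. Pads are 22 mm wide; open, the fingers measure 114 mm over their backs; the gripper's body (76 mm by 85 mm) begins 54 mm behind the grasp point. The pads swing forward as they close: fully open they stand 13 mm farther back than shut.
Start: joints at [1.219, 0.689, -0.195, 1.565, 0.157, 0.902, -0.215], TCP at [0.235, -0.579, 0.405] pointing down, gripper open.
Joint ranges: [-3.01, 3.01], [-0.46, 2.08], [-1.47, 1.51], [0.13, 2.56], [-1, 4.14], [0.04, 2.09], [-2.66, 2.66]. Speed limits (rad/s): [2.57, 2.57, 3.14, 3.14, 3.14, 3.14, 3.14].

## Interface

Orientations are given as [roll, pitch, yaw] about the fixed x, y, z axes, in that order (R = Rz(yaw) Ry(pitch) Rx(roll)).
In Python, from cell import * gives the robot as it stands.
- The arm moves only by the tool carry_out, never from a script. Its arguments are lists of equal length, an entry for each row: "rotation": the turn, a rotation vector about the tool's x, y, z in degrees, a list of three; "delta_pos": the shift along the tool's x, y, z in cm, a list of three; "grip": the opening, from 0 (shut) to 1 (fully open). In form: {"rotation": [[rx, ry, rz], ...], "delta_pos": [[tx, ty, tz], ...], "grip": [grip, ...]}. A call has 1 to 12 rows; each row is the pose to reach, as a shift and turn from the pose commanded when the call began, along the tool's axes at that moment; what a row does not reach only later rows make up. A row lasts 1/8 s, in which the tool goes at most 62.5 mm and 10.7 degrees, less where a joint would pass 70% of its speed; a pose out of reach is approached as far as the arm can. A call with a gripper value outside its range is refused whole. The fingers move at their own pace and stop on an object; "force" is the grip in N (left out, the last holds). Time passes only in rows, so rows that repeat a pose let the fingers close. It gives the time, the measured TCP pose, the force, the opening and the grip force at its end, in the units of the state.
- get_state(): the state, without advancing time (a new reading comes with each control period).
- grab_frame(name): name is "side" or "top"; returns a dict with "color" (420x560x3 uint8, blue, green, red), "fovy" (degrees; the focal length in pixels is half the picture's height over the tangent of half this angle, whatever the lens; pixels are square), "cx", "cy" (the principal point, pixels), "rvec" (rotation vector, rad) and "tvec" (3), from world to camera coordinates, as OpenCV has them. Camera axes: x right, y down, z forward; pixel columns grow to the right and rows downward; lengths in m; the calibration is good to about 2 mm. A picture is of the moment at which its call begins. There is no depth.
- hand_in(): hands the job in; it is judged then, once.
The state is a dict: "clock": time; "joint_pos": joint angles; "qd": joint speeds; "effort": joint torques, N m; "ee_pos": TCP position; "tool_rot": TCP orientation; "ft_force": force on the tool from outside, world axes, zero at the start; "ft_torque": the same for the moment, N m; "gripper_width": opening from 0.0 (shut) to 1.0 (fully open); "finger_force": force on a finger pad.
Only numpy, scipy, OpenCV 4.12 (cv2) and the standard library are available. Lean on these libraries where they do the work, as an engineer would, in place of code of your own. Each camera call takes 0.05 s, during which the arm holds its last target. There are 200 camera calls.

## Task

The oil bottle in the clear drawer is wanted, but the two reagent bottles stand in the drawer's way. Stand both reagent bottles in the grey spill tray, open the drawer and stand the oil bottle on the white saucer, leaving the glass vial upright in its compartment; then push the drawer fully shut and put each reagent bottle back upright on the very spot where it stood at the start.

Things in the scene. Friction and masses are not known exactly. Their poses are not given: they have to be found in the camera images.
- drawer_unit: Fixed clear acrylic bench drawer unit with one drawer, 135 deep (x) x 180 wide (y) x 92 mm high, standing on the desk at the back. Origin: centre of its underside; its own -x axis is the way the drawer comes out, towards the robot. Front panel of the drawer 75 mm in front of the origin (own x = -0.075).
- drawer (a joint): Drawer slide: 0 is fully shut, grows to 0.105 m as the drawer is pulled out along the unit's own -x. Stiff-running, about 1 N, stays where it is left, no catch. The drawer is a low white tray (floor 12 mm above the desk, side walls up to 34 mm above the desk) with a low divider along its middle, which makes a left and a right compartment, and a clear front panel up to 90 mm above the desk.
- drawer_handle (a point): Middle of the drawer's steel bar handle: a round bar 11 mm thick and 90 mm long that runs level along the unit's y axis, 66 mm above the desk, its centre line 35 mm in front of the front panel (posts to the panel at 38 mm either side of the middle). Moves with the drawer; axes as the drawer unit's. It can be pinched from above, one finger in front of the bar and one in the 29 mm gap behind it.
- alcohol_bottle: Loose white reagent bottle with a blue cap: body 48 mm across, 112 mm tall; the cap is 26 mm across, from 88 to 112 mm above the base. Stands in front of the drawer at the start. Origin: centre of its base, z up. 40 to 85 g.
- stain_bottle: Loose brown reagent bottle with a white cap: body 43 mm across, 92 mm tall; the cap is 23 mm across, from 72 to 92 mm above the base. Stands beside the white bottle in front of the drawer at the start, about 96 mm from it; which is left and which right varies. Origin: centre of its base, z up. 40 to 85 g.
- oil_bottle: Loose small brown bottle of immersion oil with a black cap: body 31 mm across, 68 mm tall; the cap is 17 mm across, from 53 to 68 mm above the base. Stands in one of the drawer's two compartments, seen through the clear top; it rides with the drawer. Origin: centre of its base, z up. 40 to 85 g.
- glass_vial: Loose glass vial, 21 mm across and 55 mm tall, violet inside, standing in the drawer's other compartment about 76 mm from the oil bottle. It stays there and rides with the drawer. Origin: centre of its base, z up.
- spill_tray: Fixed rectangular grey plastic spill tray lying on the desk to one side, 184 (own x) x 100 (own y) mm outside, rim 4 mm thick and 12 mm high, floor 3 mm above the desk. Origin: centre of its underside. Both reagent bottles fit in it one behind the other along its own x.
- saucer: Fixed round white ceramic saucer lying on the desk on the other side, 82 mm across the rim and 11 mm high, with a flat floor 54 mm across, 3 mm above the desk. Origin: centre of its underside. (Keep clear of the fixed microscope at the left: 0.45 m tall, about x 0.32 to 0.72 and y 0.26 to 0.47 m, eyepieces overhanging towards the robot.)

How it is judged:
On the way, in this order (a step that is already met when the one before it is completed fails the run):
1. both reagent bottles stand upright on the spill tray's floor and are let go, the drawer still shut (x of alcohol_bottle in the frame of spill_tray between -0.072 and 0.072 m and y of alcohol_bottle in the frame of spill_tray between -0.032 and 0.032 m and z of each of alcohol_bottle, stain_bottle in the frame of spill_tray below 0.008 m and angle between each of alcohol_bottle, stain_bottle's own z axis and vertical below 0.1 rad and x of stain_bottle in the frame of spill_tray between -0.072 and 0.072 m and y of stain_bottle in the frame of spill_tray between -0.032 and 0.032 m and contact force between each of alcohol_bottle, stain_bottle and the fingers below 0.1 N and value of joint drawer below 0.015 m), for 0.2 s.
2. the drawer is open (value of joint drawer above 0.03 m), for 0.1 s.
3. the oil bottle stands upright on the saucer and is let go (horizontal distance between oil_bottle and saucer below 0.015 m and z of oil_bottle in the frame of saucer below 0.008 m and angle between oil_bottle's own z axis and vertical below 0.1 rad and contact force between oil_bottle and the fingers below 0.1 N), for 0.2 s.
At the end, for the whole second after the job is handed in: Oil bottle upright on the saucer's floor, within 15 mm of its centre; drawer shut to 6 mm; each reagent bottle upright within 15 mm of where it stood at the start; vial upright in the shut drawer, within 30 mm of where it began; all released and at rest (horizontal distance between oil_bottle and saucer below 0.015 m and z of oil_bottle in the frame of saucer below 0.008 m and angle between each of oil_bottle, alcohol_bottle, stain_bottle, glass_vial's own z axis and vertical below 0.1 rad and value of joint drawer below 0.006 m and distance of each of alcohol_bottle, stain_bottle from where it was at the start of the episode below 0.015 m and distance of glass_vial from where it was at the start of the episode below 0.03 m and linear speed of each of oil_bottle, alcohol_bottle, stain_bottle below 0.02 m/s); the robot touches nothing.
It fails at once if a bottle or the vial is tipped over (angle between any of alcohol_bottle, stain_bottle, oil_bottle, glass_vial's own z axis and vertical above 0.7 rad).
It fails at once if the drawer is pushed against a reagent bottle (contact force between drawer_unit and alcohol_bottle above 3 N or contact force between drawer_unit and stain_bottle above 3 N).
It also fails if it takes over 128 s, if anything falls off the work surface, if the arm or the gripper's body presses on something with over 40 N, if the wrist force passes 120 N, or if a joint passes its speed limit or range.

## Working session

There is one attempt and no reset: what is moved stays moved. The work goes in short steps, Python scripts to look and compute and a tool call to move; the robot and the scene stay as the last step left them, time stands still between calls to the robot, and variables do not carry over. Pictures are saved under pics/ and viewed, at most 15 in all, crops included, and the job is handed in when it is done.

Besides the shell and the picture viewer there is one more tool, called after "Call:" as name(argument=value, ...) on one line, values as JSON. carry_out: Moves the arm, as the interface text tells. Its arguments: {"type":"object","properties":{"rotation":{"type":"array"},"delta_pos":{"type":"array"},"grip":{"type":"array"},"force":{"type":"number"}},"required":["rotation","delta_pos","grip"]}

```bash
mkdir -p pics; ls; python3 - <<'E'
from cell import *
import cv2
s=get_state();print({k:s[k] for k in('clock','ee_pos','tool_rot','gripper_width','joint_pos')})
for n in('side','top'):
    f=grab_frame(n);cv2.imwrite(f'pics/{n}0.png',f['color']);print(n,{k:v for k,v in f.items() if k!='color'})
E
```

```text
pics
{'clock': 0.0, 'ee_pos': array([ 0.2350245 , -0.57876485,  0.40385423]), 'tool_rot': array([-3.13971051e+00,  1.26825974e-04,  3.85896122e-01]), 'gripper_width': 1.0009034423108827, 'joint_pos': array([ 1.21881899,  0.69001868, -0.19451692,  1.56637378,  0.15729603,
        0.90247833, -0.2150692 ])}
side {'fovy': 46.45396081660836, 'cx': 272.74141823232264, 'cy': 214.70256544956626, 'rvec': array([ 2.12244734, -0.27384454,  0.1527406 ]), 'tvec': array([-0.56229121,  0.1324457 ,  0.81106387])}
top {'fovy': 44.878244660087915, 'cx': 284.0066733152969, 'cy': 212.06347065831233, 'rvec': array([ 2.19763892, -2.01063063,  0.21488361]), 'tvec': array([-0.05051371,  0.57536874,  1.06369363])}
```

View pics/side0.png

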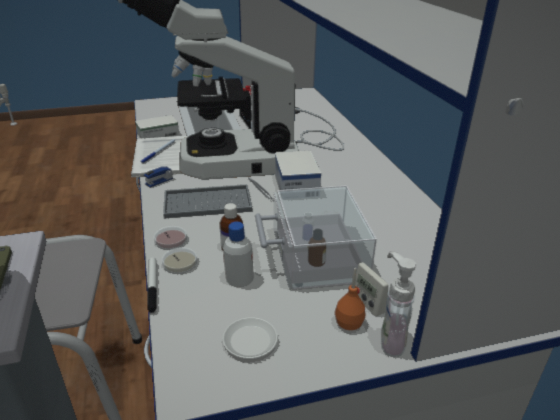

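View pics/top0.png

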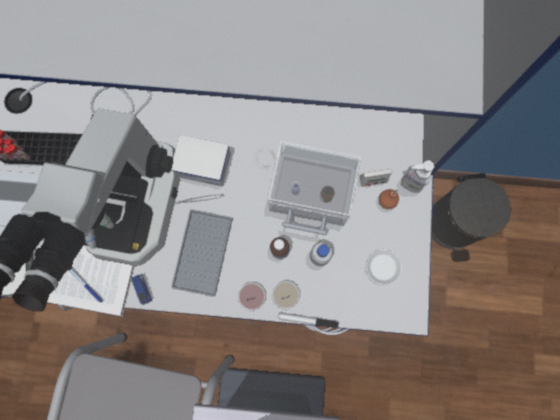

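Side view: stain bottle around (231,225), white bottle (237,257), saucer (250,339), spill tray (207,200). Top view: stain cap (280,244), blue cap (323,251), saucer (384,266), tray (203,252), handle (305,225), oil (327,193), vial (296,188).

```bash
cat > h.py <<'E'
from cell import *
import cv2, numpy as np
def cam(f):
    h=f['color'].shape[0];fl=h/2/np.tan(np.radians(f['fovy'])/2)
    K=np.array([[fl,0,f['cx']],[0,fl,f['cy']],[0,0,1.]]);R=cv2.Rodrigues(f['rvec'])[0]
    return K,R,f['tvec']
def ray(f,uv,z):
    K,R,t=cam(f);c=-R.T@t;d=R.T@np.linalg.solve(K,[uv[0],uv[1],1]);return c+d*(z-c[2])/d[2]
def proj(f,p):
    K,R,t=cam(f);return cv2.projectPoints(np.array([p],float),f['rvec'],f['tvec'],K,None)[0].ravel()
def blobs(f,lo,hi,box,amin=15):
    x0,y0,x1,y1=box;h=cv2.cvtColor(f['color'],cv2.COLOR_BGR2HSV)[y0:y1,x0:x1]
    n,_,st,c=cv2.connectedComponentsWithStats(cv2.inRange(h,np.array(lo),np.array(hi)))
    return [(st[i,4],st[i,:4]+[x0,y0,0,0],c[i]+[x0,y0]) for i in range(1,n) if st[i,4]>=amin]
E
python3 - <<'E'
from h import *
f=grab_frame('top');s=grab_frame('side')
im=f['color'];c=im[135:345-40,165:415];c=cv2.resize(c,None,fx=3.2,fy=3.2,interpolation=cv2.INTER_CUBIC);cv2.imwrite('pics/crop.png',c);print(c.shape)
print('camtop',-cam(f)[1].T@cam(f)[2],'camside',-cam(s)[1].T@cam(s)[2])
for b in blobs(f,(100,120,40),(130,255,255),(300,230,345,270)):print('blue',b,ray(f,b[2],.112))
for b in blobs(s,(100,120,40),(130,255,255),(220,215,260,250)):print('blueS',b,ray(s,b[2],.1))
for b in blobs(f,(0,0,190),(180,40,255),(270,232,292,258)):print('whitecap',b,ray(f,b[2],.092))
for nm,uv,z in(('sauc',(384,266),.011),('saucS',(250,339),.011)):print(nm,ray(f if nm=='sauc' else s,uv,z))
E
```

```text
(544, 800, 3)
camtop [ 0.34209647 -0.01891675  1.16088635] camside [ 0.38658895 -0.73661901  0.547247  ]
blue (np.int32(83), array([318, 245,  10,  11]), array([322.78313253, 249.95180723])) [ 0.49368398 -0.08752314  0.112     ]
blueS (np.int32(256), array([224, 222,  20,  19]), array([235.52734375, 231.09375   ])) [ 0.495812   -0.08787184  0.1       ]
whitecap (np.int32(52), array([270, 232,   9,   9]), array([273.21153846, 234.73076923])) [0.51975491 0.01869479 0.092     ]
whitecap (np.int32(60), array([275, 240,   8,   9]), array([278.5, 244. ])) [0.5009161  0.00566788 0.092     ]
whitecap (np.int32(17), array([288, 251,   4,   7]), array([290.11764706, 254.70588235])) [ 0.48036968 -0.02084365  0.092     ]
sauc [ 0.48411832 -0.23471433  0.011     ]
saucS [ 0.48419741 -0.23884963  0.011     ]
```

View pics/crop.png

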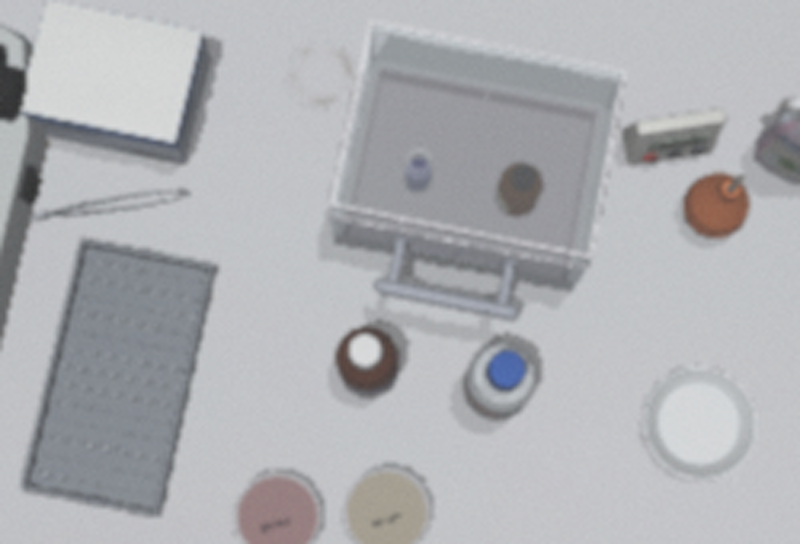

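```bash
python3 - <<'E'
from h import *
f=grab_frame('top')
C=lambda u,v:(u/3.2+165-.34,v/3.2+135-.34)
for nm,u,v,z in(('hL',380,285,.066),('hR',516,309,.066),('t1',85,240,.012),('t2',217,265,.012),('t3',162,515,.012),('t4',25,490,.012),
 ('sauc',699,422,.006),('blue',506,369,.112),('wcap',365,350,.092),('oilcap',525,177,.08),('vialtop',420,160,.067),('pfL',334,212,.09),('pfR',588,260,.09),('topBL',372,30,.092),('topBR',624,75,.092),('dish1',280,515,.005),('dish2',390,508,.01)):print(nm,ray(f,C(u,v),z).round(4))
E
```

```text
hL [ 5.504e-01 -4.000e-04  6.600e-02]
hR [ 0.542  -0.0943  0.066 ]
t1 [0.5747 0.2158 0.012 ]
t2 [0.5648 0.1188 0.012 ]
t3 [0.3845 0.1375 0.012 ]
t4 [0.3932 0.2349 0.012 ]
sauc [ 0.4833 -0.2337  0.006 ]
blue [ 0.4936 -0.0875  0.112 ]
wcap [0.5009 0.0052 0.092 ]
oilcap [ 0.6317 -0.093   0.08  ]
vialtop [ 0.6408 -0.0202  0.067 ]
pfL [0.5931 0.0347 0.09  ]
pfR [ 0.5753 -0.1385  0.09  ]
topBL [0.7238 0.0206 0.092 ]
topBR [ 0.7068 -0.1549  0.092 ]
dish1 [0.3921 0.056  0.005 ]
dish2 [ 0.4036 -0.0205  0.01  ]
```

```bash
cat >> h.py <<'E'
from scipy.spatial.transform import Rotation as Ro
def go(x,y,z,yaw=-.102):
    "tool-frame numbers to bring the grasp point (155 mm) to x,y,z pointing down"
    s=get_state();R=Ro.from_euler('xyz',s['tool_rot']);T=Ro.from_euler('xyz',[np.pi,0,yaw])
    print('t%.2f'%s['clock'],'rot',np.degrees((R.inv()*T).as_rotvec()).round(1),'cm',(R.inv().apply(np.array([x,y,z+.155])-s['ee_pos'])*100).round(2),'grip %.2f'%s['gripper_width'])
E
python3 - <<'E'
from h import *
go(.4945,-.0877,.21)
E
```

```text
t0.25 rot [-0.   0.  27.9] cm [ 42.52 -35.75   3.96] grip 1.00
```

Call:
carry_out(rotation=[[0, 0, 27.9], [0, 0, 27.9], [0, 0, 27.9], [0, 0, 27.9], [0, 0, 27.9], [0, 0, 27.9], [0, 0, 27.9], [0, 0, 27.9], [0, 0, 27.9], [0, 0, 27.9], [0, 0, 27.9], [0, 0, 27.9]], delta_pos=[[42.5, -35.75, 3.96], [42.5, -35.75, 3.96], [42.5, -35.75, 3.96], [42.5, -35.75, 3.96], [42.5, -35.75, 3.96], [42.5, -35.75, 3.96], [42.5, -35.75, 3.96], [42.5, -35.75, 3.96], [42.5, -35.75, 3.96], [42.5, -35.75, 3.96], [42.5, -35.75, 3.96], [42.5, -35.75, 3.96]], grip=[0.85, 0.85, 0.85, 0.85, 0.85, 0.85, 0.85, 0.85, 0.85, 0.85, 0.85, 0.85], force=30)

```text
clock: 1.75
ee_pos: [0.4938, -0.0896, 0.3652]
tool_rot: [3.141, 0.0, -0.104]
ft_force: [-0.4, 0.2, 0.2]
gripper_width: 0.853
finger_force: 0.0
```

```bash
python3 - <<'E'
from h import *
go(.4945,-.0877,.065)
f=grab_frame('side');cv2.imwrite('pics/s1.png',f['color'])
print(get_state()['joint_pos'])
E
```

```text
t1.75 rot [ 0.1  0.  -0.1] cm [ 0.06 -0.21 14.52] grip 0.85
[ 0.06467903  0.59023036  0.03585121  1.98149978 -0.03535088  0.57063919
 -1.55084873]
```

View pics/s1.png

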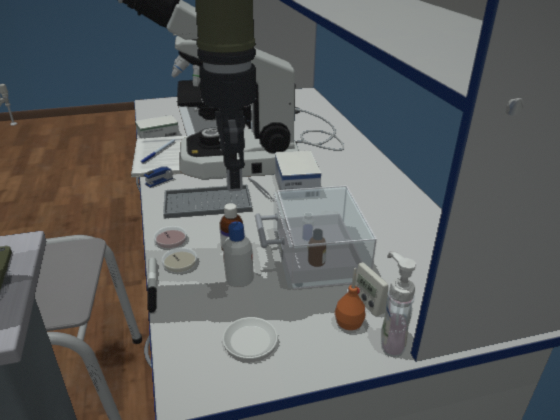

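The gripper hangs at (235,180), right above the blue cap (236,230). Descending and gripping.

Call:
carry_out(rotation=[[0, 0, 0], [0, 0, 0], [0, 0, 0], [0, 0, 0], [0, 0, 0], [0, 0, 0], [0, 0, 0], [0, 0, 0], [0, 0, 0], [0, 0, 0]], delta_pos=[[0, -0.1, 4], [0, -0.1, 8], [0, -0.1, 12], [0, -0.1, 14.5], [0, -0.1, 14.5], [0, -0.1, 14.5], [0, -0.1, 14.5], [0, -0.1, 14.5], [0, -0.1, 14.5], [0, -0.1, 14.5]], grip=[0.85, 0.85, 0.85, 0.85, 0.85, 0.4, 0.4, 0.4, 0.4, 0.4], force=30)

```text
clock: 3.05
ee_pos: [0.4949, -0.0874, 0.2214]
tool_rot: [3.141, -0.002, -0.102]
ft_force: [-0.7, -0.6, 6.9]
gripper_width: 0.54
finger_force: 31.1
```

Call:
carry_out(rotation=[[0, 0, 0], [0, 0, 0], [0, 0, 0], [0, 0, 0], [0, 0, 0], [0, 0, 0], [0, 0, 0], [0, 0, 0], [0, 0, 0], [0, 0, 0], [0, 0, 0], [0, 0, 0]], delta_pos=[[0, 0, -3], [0, 0, -7], [0, 0, -11], [0, -1, -13], [0, -4, -13], [0, -8, -13], [0.1, -12, -13], [0.1, -16, -13], [0.2, -20, -13], [0.3, -24, -13], [0.3, -25.3, -13], [0.3, -25.3, -13]], grip=[0.4, 0.4, 0.4, 0.4, 0.4, 0.4, 0.4, 0.4, 0.4, 0.4, 0.4, 0.4])

```text
clock: 4.55
ee_pos: [0.5228, 0.1649, 0.3502]
tool_rot: [3.141, -0.0, -0.1]
ft_force: [-0.8, -0.7, -0.2]
gripper_width: 0.537
finger_force: 31.5
```

```bash
python3 - <<'E'
from h import *
go(.5233,.1642,.0695)
f=grab_frame('side');t=grab_frame('top');cv2.imwrite('pics/s2.png',np.hstack([f['color'][:,60:380],t['color'][:,100:400]]))
E
```

```text
t4.55 rot [ 0.  -0.   0.1] cm [ 0.06  0.06 12.57] grip 0.54
```

View pics/s2.png

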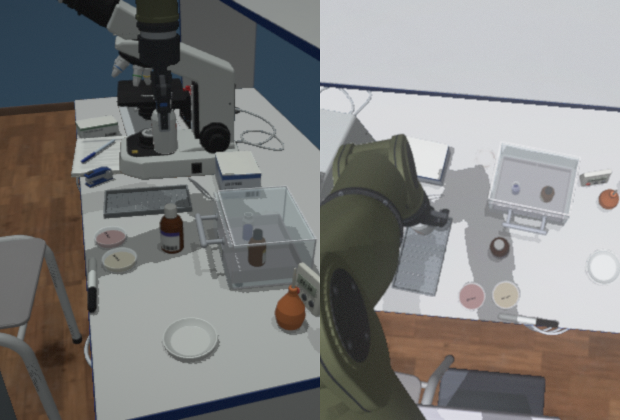

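White bottle hangs from the gripper (side crop (165,130)) above the tray's far end (150,200). Lowering, releasing and rising.

Call:
carry_out(rotation=[[0, 0, 0], [0, 0, 0], [0, 0, 0], [0, 0, 0], [0, 0, 0], [0, 0, 0], [0, 0, 0], [0, 0, 0], [0, 0, 0], [0, 0, 0], [0, 0, 0], [0, 0, 0]], delta_pos=[[0, 0, 3], [0, 0, 6], [0, 0, 9], [0, 0, 11], [0, 0, 12], [0, 0, 12.5], [0, 0, 12.5], [0, 0, 12.5], [0, 0, 12.5], [0, 0, 12.5], [0, 0, 9], [0, 0, 4]], grip=[0.4, 0.4, 0.4, 0.4, 0.4, 0.4, 0.4, 0.85, 0.85, 0.85, 0.85, 0.85])

```text
clock: 6.15
ee_pos: [0.5226, 0.1644, 0.3101]
tool_rot: [3.14, 0.003, -0.101]
ft_force: [0.6, -0.2, -0.4]
gripper_width: 0.848
finger_force: 0.0
```

```bash
python3 - <<'E'
from h import *
go(.501,.0055,.21)
E
```

```text
t6.15 rot [0.1 0.2 0.1] cm [-0.56 16.04 -5.47] grip 0.85
```

Call:
carry_out(rotation=[[0, 0, 0], [0, 0, 0], [0, 0, 0], [0, 0, 0], [0, 0, 0], [0, 0, 0], [0, 0, 0], [0, 0, 0], [0, 0, 0], [0, 0, 0], [0, 0, 0], [0, 0, 0]], delta_pos=[[0, 3, -1], [-0.2, 8, -1], [-0.4, 13, -1], [-0.5, 16, -1], [-0.5, 16, 0], [-0.5, 16, 3], [-0.5, 16, 7], [-0.5, 16, 10.3], [-0.5, 16, 10.5], [-0.5, 16, 10.5], [-0.5, 16, 10.5], [-0.5, 16, 10.5]], grip=[0.85, 0.85, 0.85, 0.85, 0.85, 0.85, 0.85, 0.85, 0.85, 0.85, 0.4, 0.4])

```text
clock: 7.65
ee_pos: [0.5024, 0.0058, 0.2064]
tool_rot: [-3.141, -0.002, -0.101]
ft_force: [-0.7, 1.2, 7.6]
gripper_width: 0.485
finger_force: 29.2
```

Call:
carry_out(rotation=[[0, 0, 0], [0, 0, 0], [0, 0, 0]], delta_pos=[[0, 0, 0], [0, 0, 0], [0, 0, 0]], grip=[0.4, 0.4, 0.4])

```text
clock: 8.02
ee_pos: [0.5024, 0.0058, 0.2064]
tool_rot: [-3.141, -0.002, -0.101]
ft_force: [-0.8, 1.1, 5.0]
gripper_width: 0.481
finger_force: 29.6
```

```bash
python3 - <<'E'
from h import *
go(.4337,.1735,.20)
E
```

```text
t8.03 rot [-0.  -0.1  0. ] cm [ -8.49 -15.99 -14.87] grip 0.48
```

Call:
carry_out(rotation=[[0, 0, 0], [0, 0, 0], [0, 0, 0], [0, 0, 0], [0, 0, 0], [0, 0, 0], [0, 0, 0], [0, 0, 0], [0, 0, 0], [0, 0, 0]], delta_pos=[[0, 0, -3], [-1, 0, -7], [-4, -2, -8], [-7, -5, -8], [-8.5, -9, -8], [-8.5, -13, -8], [-8.5, -16, -8], [-8.5, -16, -8], [-8.5, -16, -6], [-8.5, -16, -3]], grip=[0.4, 0.4, 0.4, 0.4, 0.4, 0.4, 0.4, 0.4, 0.4, 0.4])

```text
clock: 9.28
ee_pos: [0.434, 0.1728, 0.2357]
tool_rot: [-3.141, -0.003, -0.102]
ft_force: [-0.3, -0.2, -0.5]
gripper_width: 0.477
finger_force: 31.0
```

```bash
python3 - <<'E'
from h import *
go(.4337,.1735,.0544)
f=grab_frame('side');t=grab_frame('top');cv2.imwrite('pics/s3.png',np.hstack([f['color'][:,60:380],t['color'][:,100:400]]))
E
```

```text
t9.28 rot [-0.  -0.2 -0. ] cm [-0.04 -0.07  2.63] grip 0.48
```

View pics/s3.png

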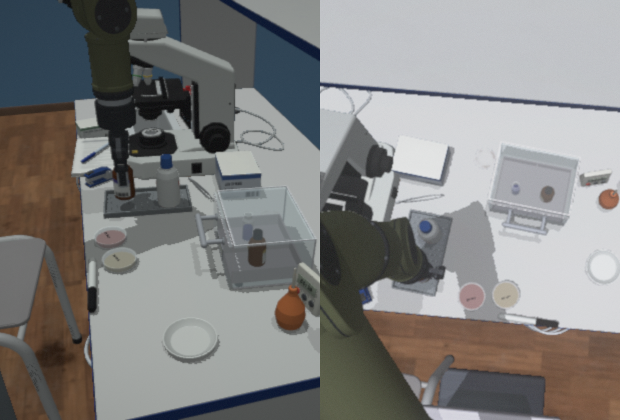

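White bottle stands in the tray (side crop (168,185)), stain bottle just above the near end (123,180). Lowering it.

Call:
carry_out(rotation=[[0, 0, 0], [0, 0, 0], [0, 0, 0], [0, 0, 0], [0, 0, 0], [0, 0, 0], [0, 0, 0], [0, 0, 0], [0, 0, 0], [0, 0, 0], [0, 0, 0]], delta_pos=[[0, 0, 1], [0, 0, 2], [0, 0, 2.6], [0, 0, 2.6], [0, 0, 2.6], [0, 0, 2.6], [0, 0, 2.6], [0, 0, 0], [0, 0, -4], [0, 0, -8], [0, 0, -8]], grip=[0.4, 0.4, 0.4, 0.4, 0.85, 0.85, 0.85, 0.85, 0.85, 0.85, 0.85])

```text
clock: 10.75
ee_pos: [0.4342, 0.1738, 0.3174]
tool_rot: [-3.139, -0.005, -0.101]
ft_force: [0.9, 0.1, -0.3]
gripper_width: 0.852
finger_force: 0.0
```

```bash
python3 - <<'E'
from h import *
# handle middle & approach; unit frame from panel corners
go(.5465,-.0475,.12,-.102+np.pi/2); go(.5465,-.0475,.12,-.102-np.pi/2)
s=get_state();print(s['joint_pos'],s['ee_pos'])
f=grab_frame('side');t=grab_frame('top')
for b in blobs(f,(100,120,40),(130,255,255),(200,120,320,200)):print('blue',b,ray(f,b[2],.103))
cv2.imwrite('pics/s4.png',np.hstack([cv2.resize(f['color'][130:330,120:400],None,fx=1.6,fy=1.6),cv2.resize(t['color'][130:330,190:390][:,:],(340,340))[:320]]))
E
```

```text
t10.75 rot [  0.1  -0.3 -90. ] cm [13.39 20.9   4.25] grip 0.85
t10.75 rot [-0.3 -0.1 90. ] cm [13.39 20.9   4.25] grip 0.85
[-0.55107425  0.6478148   0.11374114  2.12552949 -0.18893144  0.37180059
 -1.95632767] [0.43421472 0.17383961 0.31737727]
blue (np.int32(134), array([221, 154,  11,  14]), array([225.84328358, 160.7761194 ])) [0.52508149 0.16408311 0.103     ]
blue (np.int32(86), array([283, 175,  37,   4]), array([301.43023256, 176.63953488])) [0.65414474 0.05901863 0.103     ]
```

View pics/s4.png

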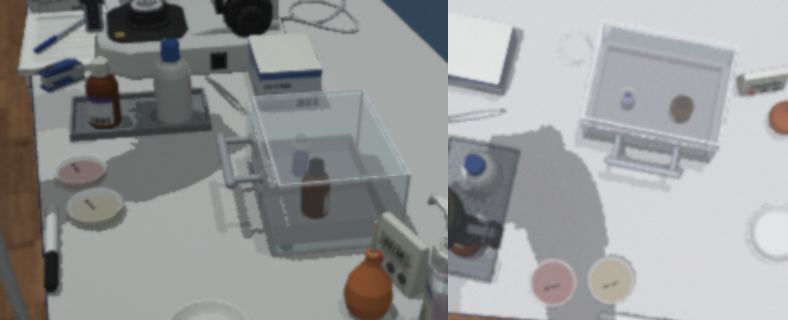

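Both bottles stand upright in the tray (side crop (103,95) and (172,90)); the handle bar runs (222,140)–(230,183) there.

```bash
python3 - <<'E'
from h import *
f=grab_frame('side')
for u,v in((222,140),(230,183)):print(ray(f,(u/1.6+120-.2,v/1.6+130-.2),.066))
E
```

```text
[ 0.55322942 -0.00535954  0.066     ]
[ 0.54207765 -0.0886395   0.066     ]
```

Call:
carry_out(rotation=[[0, 0, 0], [0, 0, -10], [0, 0, -20], [0, 0, -30], [0, 0, -40], [0, 0, -50], [0, 0, -60], [0, 0, -70], [0, 0, -80], [0, 0, -90], [0, 0, -90], [0, 0, -90]], delta_pos=[[0, 0, -1], [1, 3, -1], [3, 6, -1], [5, 9, -1], [7, 12, 0], [9, 15, 0], [11, 18, 0], [13.4, 20.9, 0], [13.4, 20.9, 2], [13.4, 20.9, 2], [13.4, 20.9, 2], [13.4, 20.9, 2]], grip=[0.85, 0.6, 0.3, 0.3, 0.3, 0.3, 0.3, 0.3, 0.3, 0.3, 0.3, 0.3])

```text
clock: 12.4
ee_pos: [0.5457, -0.0479, 0.295]
tool_rot: [-3.141, 0.0, 1.467]
ft_force: [0.5, -0.2, -1.2]
gripper_width: 0.303
finger_force: 0.0
```

```bash
python3 - <<'E'
from h import *
go(.5465,-.0475,.066,-.102+np.pi/2)
f=grab_frame('side');cv2.imwrite('pics/s5.png',cv2.resize(f['color'][100:330,160:400],None,fx=2.4,fy=2.4))
E
```

```text
t12.40 rot [-0.   0.  -0.1] cm [0.05 0.07 7.4 ] grip 0.30
```

View pics/s5.png

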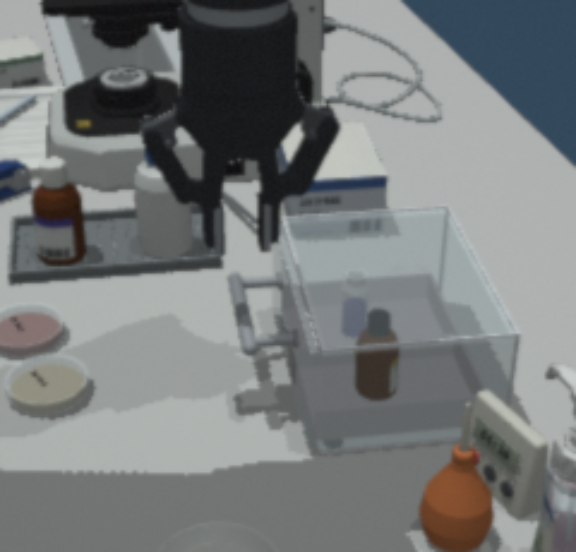

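Finger gap is at (240,245) over the bar at (243,315). Descending and closing on the handle.

Call:
carry_out(rotation=[[0, 0, 0], [0, 0, 0], [0, 0, 0], [0, 0, 0], [0, 0, 0], [0, 0, 0], [0, 0, 0], [0, 0, 0], [0, 0, 0]], delta_pos=[[0, 0.15, 0], [0, 0.15, 2], [0, 0.15, 4], [0, 0.15, 6], [0, 0.15, 7.4], [0, 0.15, 7.4], [0, 0.15, 7.4], [0, 0.15, 7.4], [0, 0.15, 7.4]], grip=[0.3, 0.3, 0.3, 0.3, 0.3, 0.3, 0.05, 0.05, 0.05], force=30)

```text
clock: 13.58
ee_pos: [0.5463, -0.0478, 0.2214]
tool_rot: [-3.139, 0.001, 1.469]
ft_force: [-4.1, 2.1, 6.7]
gripper_width: 0.117
finger_force: 29.5
```

Call:
carry_out(rotation=[[0, 0, 0], [0, 0, 0], [0, 0, 0], [0, 0, 0], [0, 0, 0], [0, 0, 0], [0, 0, 0], [0, 0, 0], [0, 0, 0], [0, 0, 0], [0, 0, 0], [0, 0, 0]], delta_pos=[[0, -0.3, 0], [0, -0.9, 0], [0, -1.8, 0], [0, -2.8, 0], [0, -3.8, 0], [0, -4.9, 0], [0, -6.0, 0], [0, -7.1, 0], [0, -8.2, 0], [0, -9.0, 0], [0, -9.5, 0], [0, -9.7, 0]], grip=[0.05, 0.05, 0.05, 0.05, 0.05, 0.05, 0.05, 0.05, 0.05, 0.05, 0.05, 0.05])

```text
clock: 15.08
ee_pos: [0.4501, -0.0372, 0.2213]
tool_rot: [3.141, -0.002, 1.471]
ft_force: [1.1, 3.7, 6.2]
gripper_width: 0.117
finger_force: 29.8
```

Call:
carry_out(rotation=[[0, 0, 0], [0, 0, 0], [0, 0, 0], [0, 0, 0], [0, 0, 0], [0, 0, 0], [0, 0, 0], [0, 0, 0]], delta_pos=[[0, 0, 0], [0, 0, 0], [0, 0, -1], [0, 0, -4], [0, 0, -9], [5, 0, -10], [11, 0, -10], [15, 0, -10]], grip=[0.3, 0.3, 0.3, 0.3, 0.3, 0.4, 0.55, 0.55])

```text
clock: 16.08
ee_pos: [0.466, 0.1132, 0.3221]
tool_rot: [3.14, -0.002, 1.471]
ft_force: [0.1, -0.6, -0.6]
gripper_width: 0.552
finger_force: 0.0
```

```bash
python3 - <<'E'
from h import *
f=grab_frame('side');t=grab_frame('top')
cv2.imwrite('pics/s6s.png',f['color']);cv2.imwrite('pics/s6t.png',t['color'])
cv2.imwrite('pics/s6.png',np.hstack([cv2.resize(f['color'][180:330,220:400],None,fx=2.4,fy=2.4),cv2.resize(t['color'][150:270,250:370],None,fx=3,fy=3)]))
E
```

```text
(no output)
```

View pics/s6.png

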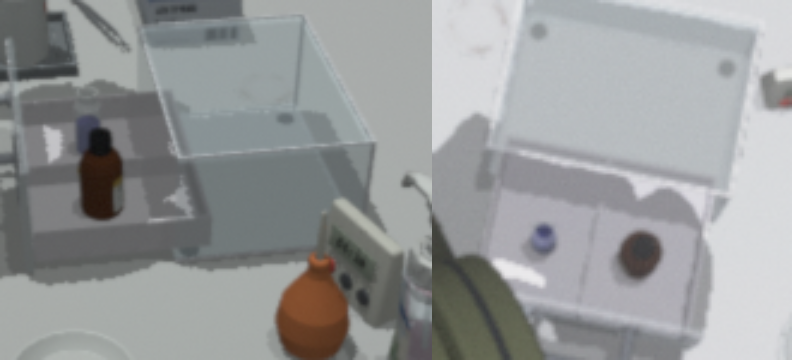

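The drawer is open; oil bottle stands at side crop (101,175), vial behind at (88,125), both upright; cap in the top crop (641,247).

```bash
python3 - <<'E'
from h import *
f=grab_frame('side');t=grab_frame('top')
print(ray(t,(209/3+250-.3,247/3+150-.3),.08),ray(f,(100.5/2.4+220-.2,142/2.4+180-.2),.0725))
for n,i,z,bx in(('top',t,.075,(300,215,345,255)),('side',f,.0725,(245,225,275,275))):
    for b in blobs(i,(0,0,0),(180,255,70),bx,20):print(n,b,ray(i,b[2],z))
go(.5347,-.083,.14,-.102);go(.484,-.236,.1,-.102)
E
```

```text
[ 0.5364503  -0.07945403  0.08      ] [ 0.54049929 -0.08211588  0.0725    ]
top (np.int32(44), array([316, 229,   8,   8]), array([319.81818182, 232.36363636])) [ 0.53671252 -0.08076187  0.075     ]
side (np.int32(516), array([253, 233,  18,  39]), array([260.92248062, 252.45930233])) [ 0.53041682 -0.11845999  0.0725    ]
t16.27 rot [ 0.   0.  90.1] cm [-18.62   8.81   2.66] grip 0.55
t16.27 rot [ 0.   0.  90.1] cm [-34.34   5.29   6.67] grip 0.55
```

Call:
carry_out(rotation=[[0, 0, 10], [0, 0, 20], [0, 0, 30], [0, 0, 40], [0, 0, 50], [0, 0, 60], [0, 0, 70], [0, 0, 80], [0, 0, 90.1], [0, 0, 90.1], [0, 0, 90.1], [0, 0, 90.1]], delta_pos=[[-4, 1.5, 0], [-9, 4, 0], [-14, 7, 0], [-18.4, 9.1, 0], [-18.4, 9.1, 0], [-18.4, 9.1, 0], [-18.4, 9.1, 0], [-18.4, 9.1, 0], [-18.4, 9.1, 1], [-18.4, 9.1, 2], [-18.4, 9.1, 2], [-18.4, 9.1, 2]], grip=[0.6, 0.6, 0.6, 0.6, 0.6, 0.6, 0.6, 0.6, 0.6, 0.6, 0.6, 0.6])

```text
clock: 17.77
ee_pos: [0.5377, -0.0818, 0.3012]
tool_rot: [-3.142, 0.0, -0.102]
ft_force: [-0.2, 0.8, 0.7]
gripper_width: 0.602
finger_force: 0.0
```

```bash
python3 - <<'E'
from h import *
f=grab_frame('side');cv2.imwrite('pics/s7.png',cv2.resize(f['color'][140:290,200:360],None,fx=3,fy=3))
go(.538,-.081,.05)
E
```

```text
t17.82 rot [-0. -0. -0.] cm [ 0.01 -0.07  9.63] grip 0.60
```

View pics/s7.png

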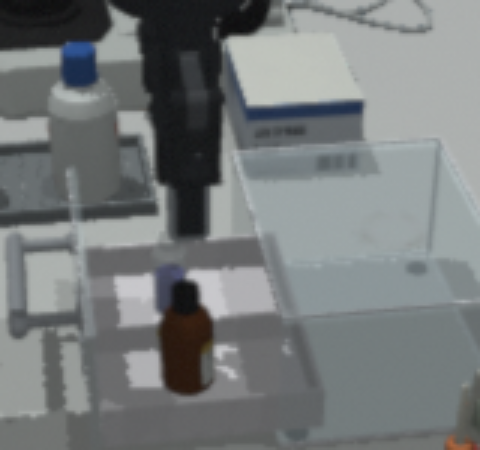

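Fingers hang at (190,210) above the oil bottle's cap (185,295), clear of panel (75,250) and unit (250,200). Descending and gripping.

Call:
carry_out(rotation=[[0, 0, 0], [0, 0, 0], [0, 0, 0], [0, 0, 0], [0, 0, 0], [0, 0, 0], [0, 0, 0], [0, 0, 0], [0, 0, 0], [0, 0, 0]], delta_pos=[[0, 0, 2.5], [0, 0, 5], [0, 0, 7.5], [0, 0, 9], [0, 0, 9.6], [0, 0, 9.6], [0, 0, 9.6], [0, 0, 9.6], [0, 0, 9.6], [0, 0, 9.6]], grip=[0.6, 0.6, 0.6, 0.6, 0.6, 0.6, 0.25, 0.25, 0.25, 0.25], force=28)

```text
clock: 19.08
ee_pos: [0.5382, -0.0813, 0.2059]
tool_rot: [-3.142, -0.002, -0.103]
ft_force: [-1.2, -0.4, 6.8]
gripper_width: 0.351
finger_force: 28.4
```

```bash
python3 - <<'E'
from h import *
go(.4838,-.2355,.05)
E
```

```text
t19.07 rot [-0.  -0.1 -0. ] cm [-3.83 15.9   0.08] grip 0.35
```

Call:
carry_out(rotation=[[0, 0, 0], [0, 0, 0], [0, 0, 0], [0, 0, 0], [0, 0, 0], [0, 0, 0], [0, 0, 0], [0, 0, 0], [0, 0, 0], [0, 0, 0], [0, 0, 0], [0, 0, 0]], delta_pos=[[0, 0, -2], [0, 0, -5], [0, 0, -8], [0, 1, -10], [-1, 4, -10], [-2, 8, -10], [-3, 12, -10], [-3.8, 15, -10], [-3.8, 15.9, -9], [-3.8, 15.9, -6], [-3.8, 15.9, -4], [-3.8, 15.9, -3]], grip=[0.25, 0.25, 0.25, 0.25, 0.25, 0.25, 0.25, 0.25, 0.25, 0.25, 0.25, 0.25])

```text
clock: 20.58
ee_pos: [0.484, -0.2341, 0.2335]
tool_rot: [-3.14, 0.002, -0.101]
ft_force: [-0.7, -0.2, -0.6]
gripper_width: 0.348
finger_force: 27.9
```

```bash
python3 - <<'E'
from h import *
f=grab_frame('side');cv2.imwrite('pics/s8.png',cv2.resize(f['color'][200:400,160:360],None,fx=2.5,fy=2.5))
go(.4838,-.2355,.0425)
E
```

```text
t20.62 rot [-0.1  0.1  0. ] cm [0.02 0.14 3.55] grip 0.34
```

View pics/s8.png

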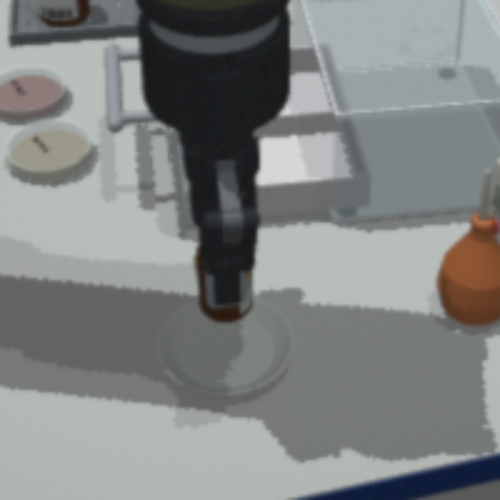

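Oil bottle (225,295) hangs just over the saucer, centre (227,347). Lowering and releasing.

Call:
carry_out(rotation=[[0, 0, 0], [0, 0, 0], [0, 0, 0], [0, 0, 0], [0, 0, 0], [0, 0, 0], [0, 0, 0], [0, 0, 0], [0, 0, 0], [0, 0, 0], [0, 0, 0], [0, 0, 0]], delta_pos=[[0, 0.05, 1], [0, 0.1, 2], [0, 0.1, 3], [0, 0.1, 3.5], [0, 0.1, 3.5], [0, 0.1, 3.5], [0, 0.1, 3.5], [0, 0.1, 3.5], [0, 0.1, 2], [0, 0.1, -2], [0, 0.1, -6], [0, 0.1, -8]], grip=[0.25, 0.25, 0.25, 0.25, 0.25, 0.6, 0.6, 0.6, 0.6, 0.6, 0.6, 0.6])

```text
clock: 22.12
ee_pos: [0.4839, -0.2368, 0.3183]
tool_rot: [3.14, -0.004, -0.103]
ft_force: [0.1, -0.4, 0.2]
gripper_width: 0.597
finger_force: 0.0
```

```bash
python3 - <<'E'
from h import *
f=grab_frame('side');t=grab_frame('top');cv2.imwrite('pics/s9.png',np.hstack([cv2.resize(f['color'][180:380,180:380],None,fx=2,fy=2),cv2.resize(t['color'][160:310,260:410],(400,400))]))
# handle back: front face of panel, closed gripper standing in front of the bar / gripping bar again
go(.4501,-.0372,.14,-.102+np.pi/2)
E
```

```text
t22.23 rot [  0.3  -0.2 -90.1] cm [ -5.46 -19.52   2.26] grip 0.60
```

View pics/s9.png

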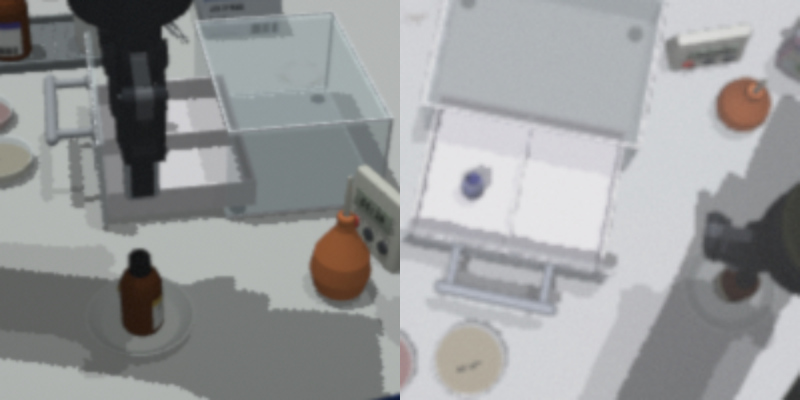

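Oil bottle stands on the saucer (142,295); drawer still open, vial upright at right-crop (472,185).

Call:
carry_out(rotation=[[0, 0, -10], [0, 0, -20], [0, 0, -30], [0, 0, -40], [0, 0, -50], [0, 0, -60], [0, 0, -70], [0, 0, -80], [0, 0, -90], [0, 0, -90], [0, 0, -90], [0, 0, -90]], delta_pos=[[-1, -4, 0], [-3, -9, 0], [-5.4, -14, 0], [-5.4, -19.5, 0], [-5.4, -19.5, 0], [-5.4, -19.5, 0], [-5.4, -19.5, 0], [-5.4, -19.5, 0], [-5.4, -19.5, 1], [-5.4, -19.5, 2], [-5.4, -19.5, 2], [-5.4, -19.5, 2]], grip=[0.6, 0.3, 0.3, 0.3, 0.3, 0.3, 0.3, 0.3, 0.3, 0.3, 0.3, 0.3])

```text
clock: 23.72
ee_pos: [0.4499, -0.0369, 0.2951]
tool_rot: [-3.141, 0.0, 1.467]
ft_force: [0.2, 0.0, 0.1]
gripper_width: 0.305
finger_force: 0.0
```

```bash
python3 - <<'E'
from h import *
go(.4501,-.0372,.066,-.102+np.pi/2)
f=grab_frame('side');cv2.imwrite('pics/s10.png',np.hstack([cv2.resize(f['color'][150:280,190:290],(400,520)),cv2.resize(f['color'][290:370,210:290],(400,400))[:,:].repeat(1,0) if 0 else cv2.copyMakeBorder(cv2.resize(f['color'][290:370,210:290],(400,400)),0,120,0,0,0)]))
E
```

```text
t23.73 rot [-0.   0.  -0.1] cm [-0.02  0.02  7.41] grip 0.30
```

View pics/s10.png

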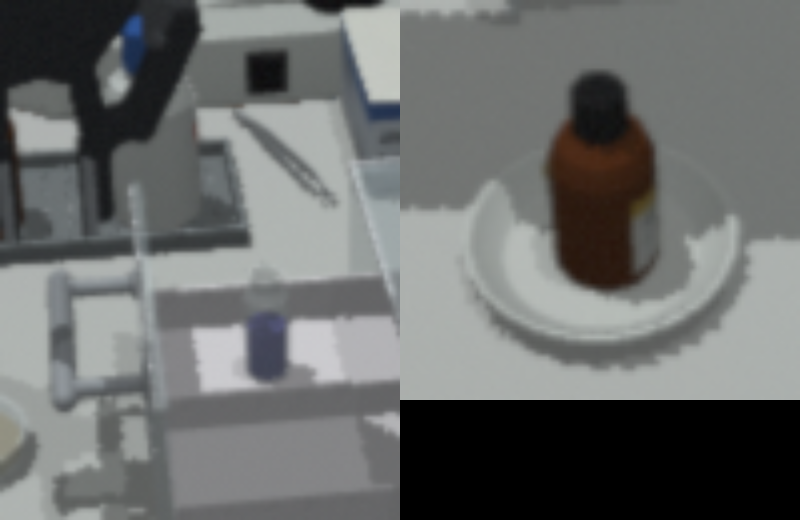

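Fingers straddle above the bar; vial upright (265,335); oil bottle well centred in the saucer (606,265). Gripping the handle, then pushing shut.

Call:
carry_out(rotation=[[0, 0, 0], [0, 0, 0], [0, 0, 0], [0, 0, 0], [0, 0, 0], [0, 0, 0], [0, 0, 0], [0, 0, 0], [0, 0, 0]], delta_pos=[[0, 0, 2], [0, 0, 4], [0, 0, 6], [0, 0, 7.4], [0, 0, 7.4], [0, 0, 7.4], [0, 0, 7.4], [0, 0, 7.4], [0, 0, 7.4]], grip=[0.3, 0.3, 0.3, 0.3, 0.3, 0.05, 0.05, 0.05, 0.05])

```text
clock: 24.9
ee_pos: [0.4501, -0.0369, 0.2213]
tool_rot: [3.141, -0.0, 1.468]
ft_force: [0.6, 0.3, 3.7]
gripper_width: 0.112
finger_force: 27.4
```

Call:
carry_out(rotation=[[0, 0, 0], [0, 0, 0], [0, 0, 0], [0, 0, 0], [0, 0, 0], [0, 0, 0], [0, 0, 0], [0, 0, 0], [0, 0, 0], [0, 0, 0], [0, 0, 0], [0, 0, 0]], delta_pos=[[0, 0.3, 0], [0, 0.9, 0], [0, 1.8, 0], [0, 2.8, 0], [0, 3.8, 0], [0, 4.9, 0], [0, 6.0, 0], [0, 7.1, 0], [0, 8.2, 0], [0, 9.0, 0], [0, 9.5, 0], [0, 9.7, 0]], grip=[0.05, 0.05, 0.05, 0.05, 0.05, 0.05, 0.05, 0.05, 0.05, 0.05, 0.05, 0.05])

```text
clock: 26.4
ee_pos: [0.5462, -0.0477, 0.2213]
tool_rot: [-3.14, 0.001, 1.467]
ft_force: [-3.4, -0.2, 8.5]
gripper_width: 0.116
finger_force: 27.9
```

Call:
carry_out(rotation=[[0, 0, 0], [0, 0, 0], [0, 0, 0]], delta_pos=[[0, 0.1, 0], [0, 0.2, 0], [0, 0.2, 0]], grip=[0.05, 0.05, 0.05])

```text
clock: 26.78
ee_pos: [0.5467, -0.0476, 0.2213]
tool_rot: [-3.137, 0.002, 1.467]
ft_force: [-4.6, 0.3, 9.3]
gripper_width: 0.116
finger_force: 28.0
```

Call:
carry_out(rotation=[[0, 0, 0], [0, 0, 0], [0, 0, 0], [0, 0, 0], [0, 0, 0], [0, 0, 0], [0, 0, 0]], delta_pos=[[0, 0, 0], [0, 0, 0], [0, 0, 0], [0, 0, -2], [0, 0, -6], [0, 0, -10], [0, 0, -13]], grip=[0.3, 0.3, 0.3, 0.3, 0.3, 0.5, 0.85])

```text
clock: 27.65
ee_pos: [0.5485, -0.0473, 0.3525]
tool_rot: [3.141, -0.0, 1.468]
ft_force: [0.6, -0.5, -0.3]
gripper_width: 0.694
finger_force: 0.0
```

```bash
python3 - <<'E'
from h import *
go(.5238,.1642,.19)
f=grab_frame('side');cv2.imwrite('pics/s11.png',cv2.resize(f['color'][140:300,180:400],None,fx=3,fy=3))
E
```

```text
t27.65 rot [ 0. -0. 90.] cm [20.79 -4.63  0.75] grip 0.69
```

View pics/s11.png

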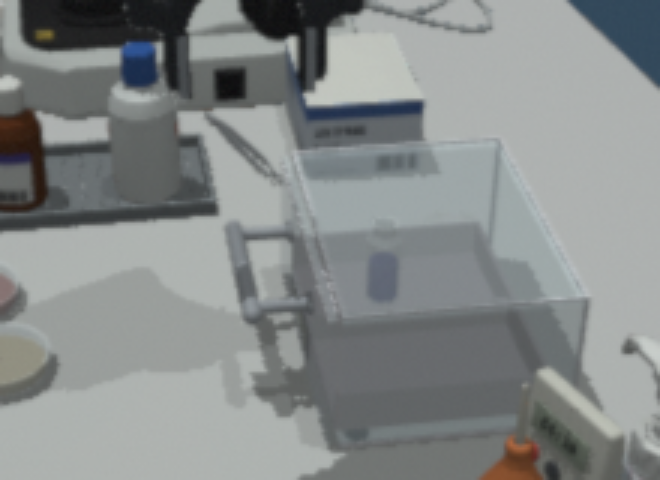

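Drawer looks shut, vial upright at (383,265). Next the white bottle.

Call:
carry_out(rotation=[[0, 0, 10], [0, 0, 20], [0, 0, 30], [0, 0, 40], [0, 0, 50], [0, 0, 60], [0, 0, 70], [0, 0, 80], [0, 0, 90], [0, 0, 90], [0, 0, 90], [0, 0, 90]], delta_pos=[[2, 0, 0], [5, -1, 0], [8, -2, 0], [11, -3, 0], [14, -4, 0], [17, -4.6, 0], [20.8, -4.6, 0], [20.8, -4.6, 0], [20.8, -4.6, 0], [20.8, -4.6, 0], [20.8, -4.6, 0.5], [20.8, -4.6, 0.5]], grip=[0.85, 0.85, 0.85, 0.85, 0.85, 0.85, 0.85, 0.85, 0.85, 0.85, 0.85, 0.85], force=30)

```text
clock: 29.2
ee_pos: [0.5238, 0.1642, 0.3455]
tool_rot: [3.141, 0.001, -0.102]
ft_force: [-0.3, -0.2, 0.1]
gripper_width: 0.848
finger_force: 0.0
```

```bash
python3 - <<'E'
from h import *
go(.5238,.1642,.0695)
E
```

```text
t29.20 rot [0.  0.1 0. ] cm [ 1.00e-02 -1.00e-02  1.21e+01] grip 0.85
```

Call:
carry_out(rotation=[[0, 0, 0], [0, 0, 0], [0, 0, 0], [0, 0, 0], [0, 0, 0], [0, 0, 0], [0, 0, 0], [0, 0, 0], [0, 0, 0], [0, 0, 0]], delta_pos=[[0, 0, 4], [0, 0, 8], [0, 0, 11], [0, 0, 12], [0, 0, 12], [0, 0, 12], [0, 0, 12], [0, 0, 12], [0, 0, 12], [0, 0, 12]], grip=[0.85, 0.85, 0.85, 0.85, 0.85, 0.4, 0.4, 0.4, 0.4, 0.4])

```text
clock: 30.45
ee_pos: [0.5245, 0.1646, 0.2274]
tool_rot: [-3.141, -0.002, -0.103]
ft_force: [-0.4, -0.3, 6.1]
gripper_width: 0.54
finger_force: 30.5
```

```bash
python3 - <<'E'
from h import *
go(.4944,-.0875,.066)
E
```

```text
t30.45 rot [-0.1 -0.1 -0.1] cm [-0.41 25.38  0.62] grip 0.54
```

Call:
carry_out(rotation=[[0, 0, 0], [0, 0, 0], [0, 0, 0], [0, 0, 0], [0, 0, 0], [0, 0, 0], [0, 0, 0], [0, 0, 0], [0, 0, 0], [0, 0, 0], [0, 0, 0], [0, 0, 0]], delta_pos=[[0, 0, -3], [0, 0, -7], [0, 1, -10], [0, 4, -10], [-0.1, 8, -10], [-0.2, 12, -10], [-0.3, 16, -10], [-0.4, 20, -10], [-0.4, 24, -10], [-0.4, 25.4, -9], [-0.4, 25.4, -6], [-0.4, 25.4, -3]], grip=[0.4, 0.4, 0.4, 0.4, 0.4, 0.4, 0.4, 0.4, 0.4, 0.4, 0.4, 0.4])

```text
clock: 31.95
ee_pos: [0.4942, -0.087, 0.2553]
tool_rot: [-3.141, -0.001, -0.102]
ft_force: [-0.9, 0.2, -0.5]
gripper_width: 0.538
finger_force: 31.5
```

```bash
python3 - <<'E'
from h import *
go(.4944,-.0875,.0695)
E
```

```text
t31.95 rot [-0.1 -0.1 -0. ] cm [0.02 0.05 3.08] grip 0.54
```

Call:
carry_out(rotation=[[0, 0, 0], [0, 0, 0], [0, 0, 0], [0, 0, 0], [0, 0, 0], [0, 0, 0], [0, 0, 0], [0, 0, 0], [0, 0, 0], [0, 0, 0], [0, 0, 0], [0, 0, 0]], delta_pos=[[0, 0, 1], [0, 0, 2], [0, 0, 2.8], [0, 0, 3.05], [0, 0, 3.05], [0, 0, 3.05], [0, 0, 3.05], [0, 0, 3.05], [0, 0, 1], [0, 0, -3], [0, 0, -7], [0, 0, -7]], grip=[0.4, 0.4, 0.4, 0.4, 0.4, 0.85, 0.85, 0.85, 0.85, 0.85, 0.85, 0.85])

```text
clock: 33.45
ee_pos: [0.4948, -0.088, 0.3287]
tool_rot: [3.142, -0.006, -0.103]
ft_force: [0.5, -0.3, 0.0]
gripper_width: 0.85
finger_force: 0.0
```

```bash
python3 - <<'E'
from h import *
go(.434,.1736,.16)
E
```

```text
t33.45 rot [ 0.  -0.4 -0.1] cm [ -8.75 -25.39   1.32] grip 0.85
```

Call:
carry_out(rotation=[[0, 0, 0], [0, 0, 0], [0, 0, 0], [0, 0, 0], [0, 0, 0], [0, 0, 0], [0, 0, 0], [0, 0, 0], [0, 0, 0], [0, 0, 0]], delta_pos=[[-1, -4, -1], [-3, -9, -1], [-5, -14, -1], [-7, -20, -1], [-8.7, -25.4, 0], [-8.7, -25.4, 0], [-8.7, -25.4, 1], [-8.7, -25.4, 4], [-8.7, -25.4, 8], [-8.7, -25.4, 11.8]], grip=[0.85, 0.85, 0.85, 0.85, 0.85, 0.85, 0.85, 0.85, 0.85, 0.85])

```text
clock: 34.7
ee_pos: [0.4339, 0.1714, 0.2064]
tool_rot: [3.14, -0.0, -0.107]
ft_force: [0.2, 1.2, -0.3]
gripper_width: 0.852
finger_force: 0.0
```

Call:
carry_out(rotation=[[0, 0, 0], [0, 0, 0], [0, 0, 0], [0, 0, 0], [0, 0, 0], [0, 0, 0]], delta_pos=[[0, 0, 0], [0, 0, 0], [0, 0, 0], [0, 0, 0], [0, 0, 0], [0, 0, 0]], grip=[0.85, 0.4, 0.4, 0.4, 0.4, 0.4])

```text
clock: 35.45
ee_pos: [0.4339, 0.1734, 0.2096]
tool_rot: [-3.141, -0.002, -0.104]
ft_force: [-0.0, -1.2, 7.1]
gripper_width: 0.48
finger_force: 30.8
```

```bash
python3 - <<'E'
from h import *
go(.502,.0057,.0515)
E
```

```text
t35.45 rot [-0.  -0.1 -0.1] cm [ 8.5  15.97  0.32] grip 0.48
```

Call:
carry_out(rotation=[[0, 0, 0], [0, 0, 0], [0, 0, 0], [0, 0, 0], [0, 0, 0], [0, 0, 0], [0, 0, 0], [0, 0, 0], [0, 0, 0], [0, 0, 0], [0, 0, 0]], delta_pos=[[0, 0, -3], [0, 0, -7], [0, 2, -8], [1, 6, -8], [3, 10, -8], [5, 14, -8], [7, 16, -8], [8.5, 16, -8], [8.5, 16, -7], [8.5, 16, -4], [8.5, 16, -2]], grip=[0.4, 0.4, 0.4, 0.4, 0.4, 0.4, 0.4, 0.4, 0.4, 0.4, 0.4])

```text
clock: 36.83
ee_pos: [0.5004, 0.0067, 0.227]
tool_rot: [-3.142, 0.002, -0.101]
ft_force: [0.4, -0.3, -1.5]
gripper_width: 0.48
finger_force: 31.0
```

```bash
python3 - <<'E'
from h import *
go(.502,.0057,.0518)
E
```

```text
t36.83 rot [-0.   0.1  0. ] cm [0.18 0.08 2.02] grip 0.48
```

Lowering, releasing, rising, and backing off clear of the camera view.

Call:
carry_out(rotation=[[0, 0, 0], [0, 0, 0], [0, 0, 0], [0, 0, 0], [0, 0, 0], [0, 0, 0], [0, 0, 0], [0, 0, 0], [0, 0, 0], [0, 0, 0], [0, 0, 0], [0, 0, 0]], delta_pos=[[0, 0, 1], [0, 0, 1.7], [0, 0, 2.1], [0, 0, 2.2], [0, 0, 2.2], [0, 0, 2.2], [0, 0, 2.2], [0, 0, 2.2], [0, 0, 0], [0, 0, -4], [0, 0, -9], [0, 0, -14]], grip=[0.4, 0.4, 0.4, 0.4, 0.4, 0.85, 0.85, 0.85, 0.85, 0.85, 0.85, 0.85])

```text
clock: 38.33
ee_pos: [0.5013, 0.0058, 0.3695]
tool_rot: [3.141, 0.0, -0.103]
ft_force: [0.8, 0.1, -0.2]
gripper_width: 0.853
finger_force: 0.0
```

Call:
carry_out(rotation=[[0, 0, 0], [0, 0, 0], [0, 0, 0], [0, 0, 0], [0, 0, 0], [0, 0, 0], [0, 0, 0], [0, 0, 0]], delta_pos=[[0, -5, -3], [-3, -10, -3], [-6, -15, -3], [-8, -20, -3], [-8, -20, -3], [-8, -20, -3], [-8, -20, -3], [-8, -20, -3]], grip=[0.85, 0.85, 0.85, 0.85, 0.85, 0.85, 0.85, 0.85])

```text
clock: 39.33
ee_pos: [0.443, 0.2118, 0.398]
tool_rot: [3.141, -0.0, -0.105]
ft_force: [0.6, -0.0, 1.0]
gripper_width: 0.848
finger_force: 0.0
```

```bash
python3 - <<'E'
from h import *
f=grab_frame('side');t=grab_frame('top');s0=cv2.imread('pics/side0.png')
cv2.imwrite('pics/end.png',np.vstack([np.hstack([cv2.resize(x[190:370,150:390],(400,300)) for x in(s0,f['color'])]),np.hstack([cv2.resize(x[140:290,230:430],(400,300)) for x in(cv2.imread('pics/top0.png'),t['color'])])]))
for b in blobs(t,(100,120,40),(130,255,255),(300,230,345,270)):print('blue',b,ray(t,b[2],.112))
for b in blobs(f,(100,120,40),(130,255,255),(220,215,260,250)):print('blueS',b,ray(f,b[2],.1))
for b in blobs(t,(0,0,190),(180,40,255),(272,236,286,254)):print('whitecap',b,ray(t,b[2],.092))
E
```

```text
blue (np.int32(83), array([319, 247,  10,  10]), array([323.28915663, 251.45783133])) [ 0.49063854 -0.08879778  0.112     ]
blueS (np.int32(266), array([222, 222,  20,  20]), array([233.92481203, 231.42857143])) [ 0.49311792 -0.08816192  0.1       ]
whitecap (np.int32(35), array([274, 241,   9,   7]), array([278.97142857, 243.37142857])) [0.50234534 0.00479381 0.092     ]
```

View pics/end.png

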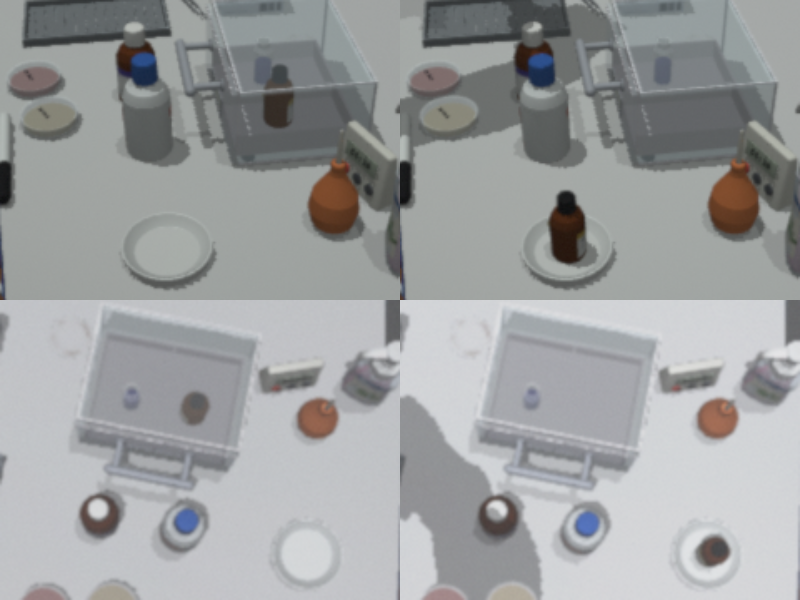

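The end state matches the start on both views: both reagent bottles are within about 3 mm of their spots, the drawer is shut with the vial upright, and the oil bottle is centred on the saucer.

```bash
python3 -c "
from cell import *
print(hand_in())"
```

```text
the job is handed in; nothing more can be done
None
```

The job is handed in with no verdict returned: by the last pictures the oil bottle stands centred on the saucer, the drawer is shut with the vial upright, and both reagent bottles are back within about 3 mm of their starting spots, at about 39 s of the 128 s allowed.

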